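# Turn the drone arm to the fume extractor and switch it on

## Robot

A 6-joint arm with a two-finger parallel gripper is mounted at the origin on the work surface. World frame = base frame: x ahead of the robot, y to its left, z up, the work surface at z = 0. Lengths are in m, angles in rad, forces in N, time in s.
With the tool pointing down it reaches from about 0.275 to 0.85 m from the base axis. Payload 5.2 kg.
Tool frame: the origin (TCP) lies at the very end of the fingers, on their centre line; the grasp point (between the pads) lies 19 mm behind it (manip.tcp_to_grasp is the distance from the TCP to the grasp point, in m); z points along the fingers, y is the line along which they close (so a half turn about z gives the same grasp; the last joint's range is limited). The gripper opens to 85 mm and grips with 20 to 120 N. Pads are 22 mm wide; open, the fingers measure 114 mm over their backs; the gripper's body (76 mm by 85 mm) begins 54 mm behind the grasp point. The pads swing forward as they close: fully open they stand 13 mm farther back than shut.
Start: joints at [1.081, 0.259, 1.535, -0, 1.348, -0.203], TCP at [0.156, 0.528, 0.231] pointing down, gripper open.
Joint ranges: [-3.14, 3.14], [-0.91, 2.08], [0.19, 2.58], [-1.22, 4.36], [0.22, 2.71], [-3.12, 3.12]. Speed limits (rad/s): [2.57, 2.57, 3.14, 3.14, 3.14, 3.14].

## Interface

Orientations are given as a unit quaternion [w, x, y, z].
In Python, from workcell import status, imaging, manip gives the robot as it stands.
- The arm moves only by the shell command python3 -m handwheel 'ROWS' [FORCE]. ROWS is JSON, a list of rows, each a list of 5 numbers: the opening, from -1 (shut) to 1 (fully open), so that 0 is half open, then the shift along the tool's x, y, z in units of 4 cm (1.0 is 4 cm), then the turn about the tool's z in units of 4 degrees (1.0 is 4 degrees). A call has 1 to 8 rows; each row shifts and turns the commanded pose from where the row before left it, along the tool's axes as they then stand; what a row does not reach is not made up. A row lasts 1/12 s, in which the tool goes at most 41.7 mm and 7.16 degrees, less where a joint would pass 70% of its speed; a pose out of reach is approached as far as the arm can. A call with a number of a shift or a turn outside -1 to 1 is refused whole. A call with a gripper value outside its range is refused whole. The fingers move at their own pace and stop on an object; FORCE is the grip in N (left out, the last holds). Time passes only in rows, so rows that do not move let the fingers close. It gives the time, the measured TCP pose, the force, the opening and the grip force at its end, in the units of the state.
- status.get_obs(): the state, without advancing time (a new reading comes with each control period).
- imaging.capture(name): name is "scene" or "top" or "wrist"; returns a dict with "pixels" (384x512x3 uint8, red, green, blue), "mtx" (3x3 intrinsics, pixels), "xyz" and "rotation" of the camera in the world; the wrist camera has in their place "hand_eye" (4x4, takes a point from camera to tool coordinates, whose origin is the TCP and whose axes are the flange's). Camera axes: x right, y up, looking along -z (the intrinsics and any distortion apply to the point x, -y, -z); pixel columns grow to the right and rows downward; lengths in m; the calibration is good to about 2 mm. A picture is of the moment at which its call begins: read the wrist's pose just before it. There is no depth.
- manip.finish_job(): hands the job in; it is judged then, once.
The state is a dict: "t": time; "joint_positions": joint angles; "joint_velocities": joint speeds; "effort": joint torques, N m; "tcp_pos": TCP position; "ee_rot": TCP orientation; "ft_force": force on the tool from outside, world axes, zero at the start; "wrist_torque": the same for the moment, N m; "gripper_width": finger opening in m; "gripper_force": force on a finger pad.
Only numpy, scipy, OpenCV 4.12 (cv2) and the standard library are available. Lean on these libraries where they do the work, as an engineer would, in place of code of your own. Each camera call takes 0.05 s, during which the arm holds its last target. There are 200 camera calls.

## Task

Get the bench ready for soldering: with a fingertip, push the arms of the drone round on its swivel stand until the orange arm, the one without a motor, points straight at the middle of the black fume extractor. Then push the red paddle switch on top of the extractor over to the other side as far as it goes, and leave both so. Only push, grip nothing, and leave the loose things on the bench where they are.

Things in the scene. Friction and masses are not known exactly. Their poses are not given: they have to be found in the camera images.
- stand: fixed aluminium swivel stand, round foot 120 mm across and at most 22 mm high, post 26 to 44 mm across up to z = 98 mm; origin at the centre of its underside on the bench, the turning axis rises vertically through it
- drone (a joint): turn of the drone about the stand's vertical axis, rad, growing anticlockwise seen from above, 0 when the orange arm lies along the stand's +x; free to turn -6.2 to 6.2 and stiff enough to stay where it is left (about 0.15 N m, i.e. 2 N at 80 mm from the axis)
- drone_hub (a point): centre of the drone on the turning axis, 106 mm above the bench (mid-height of the arms). Its frame turns with the drone: +x runs along the orange arm, +z up. Four straight arms at 90 degrees (orange along +x, dark ones along +y, -x, -y), 14 mm wide, 100 to 112 mm above the bench; between 50 and 105 mm from the axis they are bare and can be pushed sideways
- bare_tip (a point): top of the empty orange motor mount (34 mm disc) at the end of the orange arm, 125 mm from the axis, 114 mm above the bench. The dark arms carry there a black and copper motor 28 mm across on a 34 mm mount, top 139 mm above the bench. The body in the middle is 66 mm square, corners 47 mm out along the arms; its electronics reach 133 mm above the bench
- extractor: fixed black fume extractor, an upright fan box 140 mm (own x) by 50 mm (own y) by 130 mm high with the same round grille on both wide faces (its -y and +y faces); it stands left or right of the drone stand; origin at the centre of its underside; its +x points roughly away from the robot. The switch housing on top is 44 x 30 mm and reaches 138 mm above the bench
- fan_mid (a point): centre of the extractor's fan, in the middle of the box, 65 mm above the bench: the point that the orange arm must point at (seen from above)
- switch (a joint): angle of the red paddle switch, rad: 0 = off, leaning 0.5 rad from upright to the extractor's -x (towards the robot); 1.0 = fully on, leaning 0.5 rad to its +x, at the stop. It stays where it is left; needs about 1.5 N at the tip
- switch_tip (a point): middle of the paddle's free end. The paddle is 45 mm long, 18 mm wide (along the extractor's y), 8 mm thick, pivots about the extractor's y axis at 134 mm above the bench over the middle of the box; its tip stands at 173 mm when off or on, 179 mm when upright
- station: fixed black soldering station, box 140 x 100 x 85 mm high, on the other side of the drone stand from the extractor; origin at the centre of its underside
- spare_motor: loose black and copper motor standing on the bench, 28 mm across, 29 mm high, below the arms; leave alone; origin under its centre
- flux_jar: loose small jar with a yellow cap, 34 mm across, 35 mm high; leave alone; origin under its centre
- solder_spool: loose metal solder spool standing on end, 54 mm across, 42 mm high; leave alone; origin under its centre
- tape_roll: loose roll of black tape lying flat, 60 mm across, 18 mm high; leave alone; origin under its centre
- screwdriver: loose green-handled screwdriver lying down, 160 mm long; leave alone
- tweezers: loose dark steel tweezers lying flat, 110 mm long, 4 mm high; leave alone
There are look-alikes about, which are no part of the job. Leave any pink or purple look-alike of the extractor alone.

How it is judged:
On the way, in this order (a step that is already met when the one before it is completed fails the run):
1. the orange arm points at the middle of the extractor, and the drone has stopped (y of fan_mid in the frame of drone_hub between -0.022 and 0.022 m and x of fan_mid in the frame of drone_hub above 0.1 m and velocity of joint drone between -0.05 and 0.05 rad/s), for 0.2 s.
2. the red paddle switch is over on its far side (value of joint switch above 0.85 rad), for 0.2 s.
At the end, for the whole second after the job is handed in: The line along the orange arm, drawn on, passes within 22 mm of the fan's centre (seen from above), the drone is at rest, and the paddle switch is at 0.85 rad or more of its 1.0 (all of step 1 and value of joint switch above 0.85 rad); the robot touches nothing.
It fails at once if a loose thing (spare motor, jar, spool, tape, screwdriver or tweezers) is moved more than 15 mm or lifted (distance of any of spare_motor, flux_jar, solder_spool, tape_roll, screwdriver, tweezers from where it was at the start of the episode above 0.015 m).
It also fails if it takes over 72 s, if anything falls off the work surface, if the arm or the gripper's body presses on something with over 40 N, if the wrist force passes 120 N, or if a joint passes its speed limit or range.

## Working session

There is one attempt and no reset: what is moved stays moved. The work goes in short steps, Python scripts to look and compute and a shell command to move; the robot and the scene stay as the last step left them, time stands still between calls to the robot, and variables do not carry over. Pictures are saved under pics/ and viewed, at most 10 in all, crops included, and the job is handed in when it is done.

```bash
mkdir -p pics; python3 - <<'E'
from workcell import status, imaging
import cv2
o=status.get_obs();print(o)
for n in("top","scene"):
    d=imaging.capture(n);print(n,d["mtx"],d["xyz"],d["rotation"],[k for k in d])
    cv2.imwrite(f"pics/{n}1.png",cv2.resize(d["pixels"][:,:,::-1],(800,600),interpolation=cv2.INTER_CUBIC))
E
```

```text
{'t': 0.0, 'joint_positions': array([ 1.08118423e+00,  2.59330170e-01,  1.53608636e+00, -3.37367626e-05,
        1.34800090e+00, -2.02789366e-01]), 'joint_velocities': array([-4.46950949e-04, -1.38318204e-03, -1.07100355e-04, -4.81166999e-04,
        4.66178841e-05, -7.64401776e-04]), 'effort': array([ 8.54803948e-04, -4.46034014e+01, -2.90570801e+01, -6.57250212e-05,
        1.17028237e-02,  7.21228986e-06]), 'tcp_pos': array([0.15532655, 0.52705733, 0.23048029]), 'ee_rot': array([-2.94124552e-04,  1.42916522e-01,  9.89734325e-01, -8.63834331e-04]), 'ft_force': array([-0.72879321,  0.50111858, -0.40619125]), 'wrist_torque': array([ 0.06466737, -0.01150577,  0.01637149]), 'gripper_force': 0.0, 'gripper_width': 0.08555963579354126}
top [[356.20241399   0.         249.74982167]
 [  0.         356.20241399 192.52241981]
 [  0.           0.           1.        ]] [ 0.47022702 -0.12579428  1.12449418] [ 0.70749049  0.02619771 -0.03415393 -0.7054108 ] ['pixels', 'mtx', 'xyz', 'rotation']
scene [[441.11766339   0.         254.01645378]
 [  0.         441.11766339 189.0031814 ]
 [  0.           0.           1.        ]] [ 1.40354018 -0.4385546   0.81839   ] [0.73481111 0.35610517 0.25420442 0.51828742] ['pixels', 'mtx', 'xyz', 'rotation']
```

View pics/top1.png

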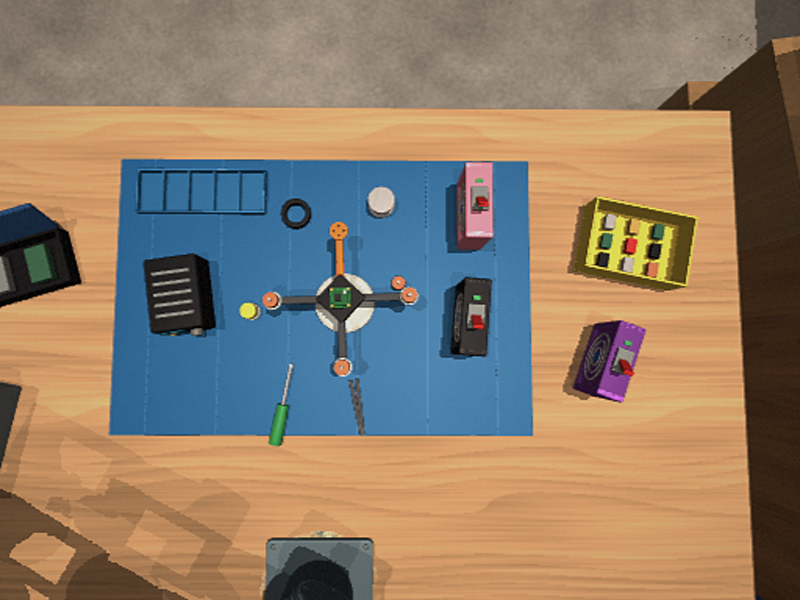

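View pics/scene1.png

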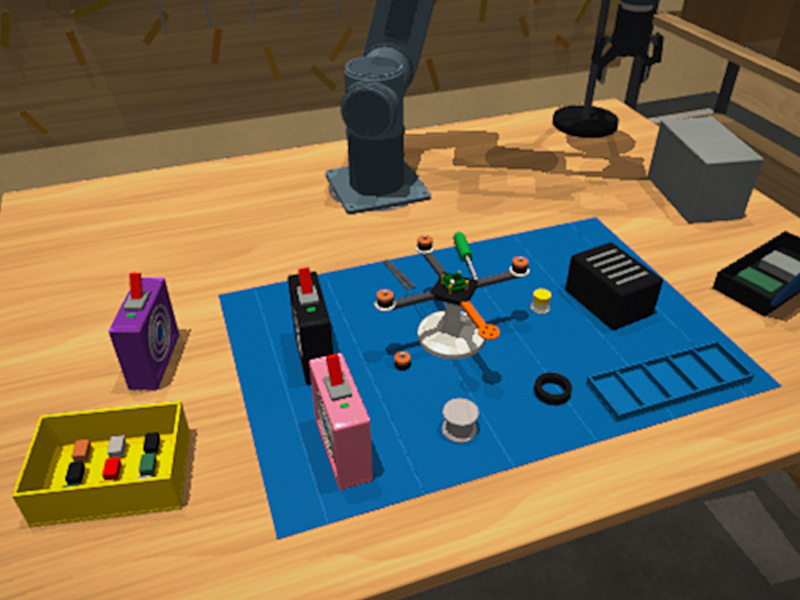

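The top view shows the drone centre at about (341,297) and the orange tip at (339,231). Three things could be taken for the extractor: black at (470,317), pink at (476,205) and purple at (612,360). Black fits the description, and it stands right of the stand, opposite the station at (178,295). I'll check it in a close crop.

```bash
cat > h.py <<'E'
import numpy as np
from scipy.spatial.transform import Rotation as R
from workcell import status, imaging
def q(w): return R.from_quat([w[1],w[2],w[3],w[0]])
def ray(d,u,v,z):
    K=d["mtx"];c=np.array([(u-K[0,2])/K[0,0],-(v-K[1,2])/K[1,1],-1.])
    r=q(d["rotation"]).apply(c);p=np.array(d["xyz"]);return (p+r*(z-p[2])/r[2])[:3]
def proj(d,P):
    c=q(d["rotation"]).inv().apply(np.array(P)-d["xyz"]);K=d["mtx"]
    return K[0,0]*c[0]/-c[2]+K[0,2], K[1,1]*-c[1]/-c[2]+K[1,2]
E
python3 - <<'E'
from h import *
import cv2
d=imaging.capture("top");s=1/1.5625
for n,u,v,z in[("hub",341,297,.133),("tip",339,231,.114),("motL",271,299,.139),("motR",409,296,.139),("motB",342,368,.139),("station",177,293,.085),("spare",399,283,.029),("jar",249,311,.035)]:
    print(n,ray(d,u*s,v*s,z).round(4))
c=d["pixels"][165:240,190:325,::-1];cv2.imwrite("pics/crop1.png",cv2.resize(c,None,fx=5.9,fy=5.9,interpolation=cv2.INTER_CUBIC))
E
```

```text
hub [ 0.5616 -0.0488  0.133 ]
tip [ 0.6853 -0.0425  0.114 ]
motL [0.5571 0.0747 0.139 ]
motR [ 0.5633 -0.1702  0.139 ]
motB [ 0.4358 -0.0523  0.139 ]
station [0.5725 0.2611 0.085 ]
spare [ 0.5995 -0.1553  0.029 ]
jar [0.5426 0.1383 0.035 ]
```

View pics/crop1.png

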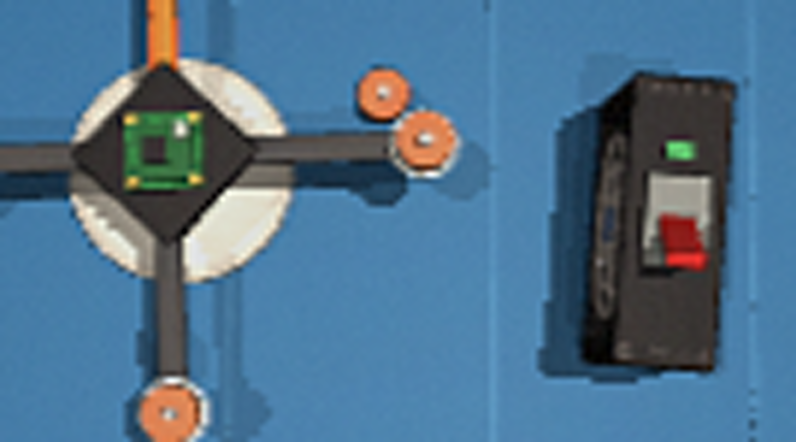

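The crop shows the black extractor's top face with corners at about (640,75), (735,80), (714,368) and (622,362). The grey switch housing and the red paddle, leaning towards the robot, sit near (683,240). The orange arm has no motor. The motor at (383,95) is the loose spare on the bench.

```bash
python3 - <<'E'
from h import *
d=imaging.capture("top")
f=lambda x,y,z:ray(d,190+x/5.9,165+y/5.9,z)
C=[f(*p,.130) for p in[(640,75),(735,80),(714,368),(622,362)]]
for c in C:print(c.round(4))
m=np.mean(C,0);print("mid",m)
ax=(C[0]+C[1]-C[2]-C[3])/2;print("len",np.linalg.norm(ax),"yaw",np.degrees(np.arctan2(ax[1],ax[0])),"wid",np.linalg.norm(C[0]-C[1]),np.linalg.norm(C[2]-C[3]))
print("tip",f(685,262,.173))
h=np.array([.5604,-.0476]);print("aim",np.degrees(np.arctan2(m[1]-h[1],m[0]-h[0])),np.linalg.norm(m[:2]-h))
t=np.array([.6853,-.0425])-h;print("orange",np.degrees(np.arctan2(t[1],t[0])))
E=q(status.get_obs()["ee_rot"]);print(E.as_matrix().round(3))
E
```

```text
[ 0.5977 -0.274   0.13  ]
[ 0.5955 -0.3195  0.13  ]
[ 0.4586 -0.3077  0.13  ]
[ 0.4613 -0.2643  0.13  ]
mid [ 0.52824849 -0.29137797  0.13      ]
len 0.13709925276165683 yaw -4.494826139233651 wid 0.04547469998175524 0.0435455731986025
tip [ 0.50686383 -0.28727928  0.173     ]
aim -97.51329003674581 0.24588903788699135
orange 2.3382404916786377
[[-0.959  0.283 -0.001]
 [ 0.283  0.959 -0.001]
 [ 0.    -0.001 -1.   ]]
```

```bash
python3 -m handwheel '[[-1,0,0,0,-1],[-1,0,0,0,-1],[-1,0,0,0,-1],[-1,0,0,0,-1],[-1,0,0,0,-0.1],[-1,0,0,0,0]]'; python3 -m handwheel '[[-1,-0.6,-0.7,0,0],[-1,-0.6,-0.7,0,0],[-1,-0.6,-0.7,0,0],[-1,-0.6,-0.7,0,0],[-1,-0.6,-0.7,0,0],[-1,-0.6,-0.7,0,0],[-1,-0.6,-0.7,0,0],[-1,-0.6,-0.7,0,0]]';python3 -m handwheel '[[-1,-0.6,-0.7,0,0],[-1,-0.6,-0.7,0,0],[-1,-0.6,-0.7,0,0],[-1,-0.6,-0.7,0,0],[-1,-0.6,-0.7,0,0],[-1,-0.6,-0.7,0,0],[-1,-0.6,-0.7,0,0],[-1,-0.6,-0.7,0,0]]'; python3 -c "
from h import *
o=status.get_obs();print(o['tcp_pos'],q(o['ee_rot']).as_matrix().round(3),o['joint_positions'])"
```

```text
t: 0.7
tcp_pos: [0.1555, 0.5274, 0.2311]
ee_rot: [-0.0, 0.001, 1.0, -0.0]
ft_force: [-0.8, 0.7, -0.4]
gripper_width: 0.0125
gripper_force: 0.0
t: 1.37
tcp_pos: [0.3482, 0.302, 0.2315]
ee_rot: [0.0, 0.001, 1.0, 0.0]
ft_force: [1.7, 0.6, 0.7]
gripper_width: -0.0
gripper_force: 0.0
t: 2.03
tcp_pos: [0.5402, 0.0777, 0.2313]
ee_rot: [0.0, 0.002, 1.0, 0.0]
ft_force: [1.5, 1.0, 0.3]
gripper_width: -0.0003
gripper_force: 0.0
[0.54021133 0.0776578  0.23131457] [[-1.     0.003  0.   ]
 [ 0.003  1.     0.   ]
 [-0.     0.    -1.   ]] [-6.17308987e-02  2.50916671e-01  1.54524613e+00  1.05541840e-04
  1.34535415e+00 -1.62943173e+00]
```

```bash
python3 -m handwheel '[[-1,-0.72,-0.66,0,0],[-1,-0.72,-0.66,0,0],[-1,-0.72,-0.66,0,0],[-1,0,0,0.7,0],[-1,0,0,0.7,0],[-1,0,0,0.7,0],[-1,0,0,0.7,0],[-1,0,0,0.7,0]]'; python3 -m handwheel '[[-1,0,0,0,0]]'; python3 - <<'E'
from h import *
a=np.radians(np.arange(35,-80,-10));w=.08*np.c_[np.cos(a),np.sin(a)]
print(np.c_[np.degrees(a[1:]),-np.diff(w[:,0])/.04,np.diff(w[:,1])/.04].round(2), w[0]+[.5604,-.0476])
E
```

```text
t: 2.7
tcp_pos: [0.6256, -0.0001, 0.0899]
ee_rot: [-0.0, 0.002, 1.0, 0.0]
ft_force: [1.2, 0.9, 0.3]
gripper_width: -0.0
gripper_force: 0.0
t: 2.78
tcp_pos: [0.6214, 0.0007, 0.0851]
ee_rot: [-0.006, 0.001, 1.0, 0.001]
ft_force: [-1.5, 0.4, -0.9]
gripper_width: 0.0001
gripper_force: 0.0
[[ 2.5e+01 -1.7e-01 -3.0e-01]
 [ 1.5e+01 -1.2e-01 -3.3e-01]
 [ 5.0e+00 -6.0e-02 -3.4e-01]
 [-5.0e+00 -0.0e+00 -3.5e-01]
 [-1.5e+01  6.0e-02 -3.4e-01]
 [-2.5e+01  1.2e-01 -3.3e-01]
 [-3.5e+01  1.7e-01 -3.0e-01]
 [-4.5e+01  2.2e-01 -2.7e-01]
 [-5.5e+01  2.7e-01 -2.2e-01]
 [-6.5e+01  3.0e-01 -1.7e-01]
 [-7.5e+01  3.3e-01 -1.2e-01]] [ 0.62593216 -0.00171389]
```

```bash
python3 -m handwheel '[[-1,-0.17,-0.3,0,0],[-1,-0.12,-0.33,0,0],[-1,-0.06,-0.34,0,0],[-1,0,-0.35,0,0],[-1,0.06,-0.34,0,0],[-1,0.12,-0.33,0,0],[-1,0.17,-0.3,0,0],[-1,0.11,-0.13,0,0]]'; python3 -m handwheel '[[-1,0.11,-0.13,0,0],[-1,0.14,-0.11,0,0],[-1,0.14,-0.11,0,0],[-1,0.15,-0.08,0,0],[-1,0.15,-0.08,0,0],[-1,0,0,0,0]]'; python3 - <<'E'
from h import *
import cv2
d=imaging.capture("top");print(status.get_obs()["tcp_pos"])
c=d["pixels"][120:240,170:330,::-1];cv2.imwrite("pics/crop2.png",cv2.resize(c,None,fx=5,fy=5,interpolation=cv2.INTER_CUBIC))
E
```

```text
t: 3.45
tcp_pos: [0.6207, -0.0996, 0.0919]
ee_rot: [0.001, 0.001, 1.0, -0.001]
ft_force: [1.3, 1.3, 0.8]
gripper_width: -0.0001
gripper_force: 0.9
t: 3.95
tcp_pos: [0.5921, -0.1177, 0.0913]
ee_rot: [-0.001, 0.0, 1.0, -0.0]
ft_force: [-0.4, -0.4, -0.3]
gripper_width: 0.0002
gripper_force: 0.0
[ 0.59260509 -0.11760852  0.09127594]
```

View pics/crop2.png

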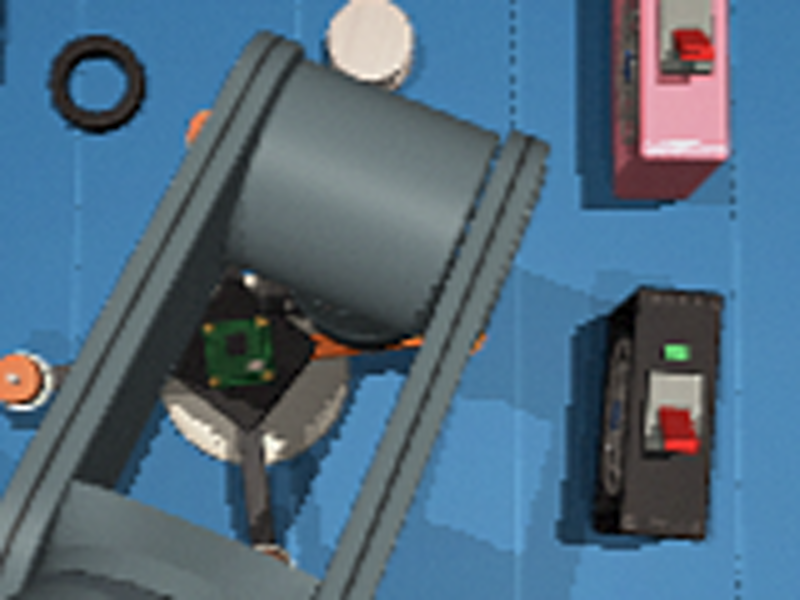

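The orange arm has come round most of the way, with its tip at about (480,343) in the crop. The left motor is at (18,380), so I'll measure the remaining angle from that.

```bash
python3 - <<'E'
from h import *
d=imaging.capture("top");h=np.array([.5604,-.0476])
p=ray(d,170+18/5,120+380/5,.139)[:2]-h
ang=np.degrees(np.arctan2(p[1],p[0]));print(p,np.linalg.norm(p),ang,"orange",ang-180)
a0=np.arctan2(-.1176+.0476,.5926-.5604)
print(np.degrees(a0))
for s in(8,10,12,14,16,18):
    b=a0-np.radians(s);w=.077*np.array([np.cos(b)-np.cos(a0),np.sin(b)-np.sin(a0)]);print(s,-w[0]/.04,w[1]/.04)
E
```

```text
[-0.01619403  0.12157388] 0.12264768417975376 97.58731881239568 orange -82.41268118760432
-65.2975697722287
8 0.25122108962665773 -0.0949407165858348
10 0.31590527575007415 -0.11312558172907948
12 0.3811847006561146 -0.12904192360349953
14 0.446979831421055 -0.142670350598245
16 0.5132105068130223 -0.15399425857432159
18 0.5797960349561042 -0.16299985109417472
```

```bash
python3 -m handwheel '[[-1,0.12,-0.05,0,0],[-1,0.12,-0.04,0,0],[-1,0.12,-0.03,0,0],[-1,0.12,-0.03,0,0],[-1,0,0,0,0],[-1,0,0,0,0]]'; python3 - <<'E'
from h import *
import cv2
d=imaging.capture("top");print(status.get_obs()["tcp_pos"])
c=d["pixels"][120:240,170:330,::-1];cv2.imwrite("pics/crop3.png",cv2.resize(c,None,fx=5,fy=5,interpolation=cv2.INTER_CUBIC))
E
```

```text
t: 4.55
tcp_pos: [0.5736, -0.1234, 0.0913]
ee_rot: [-0.001, 0.0, 1.0, -0.0]
ft_force: [0.3, -0.4, 0.3]
gripper_width: -0.0002
gripper_force: 0.0
[ 0.57384765 -0.1233387   0.09125346]
```

View pics/crop3.png

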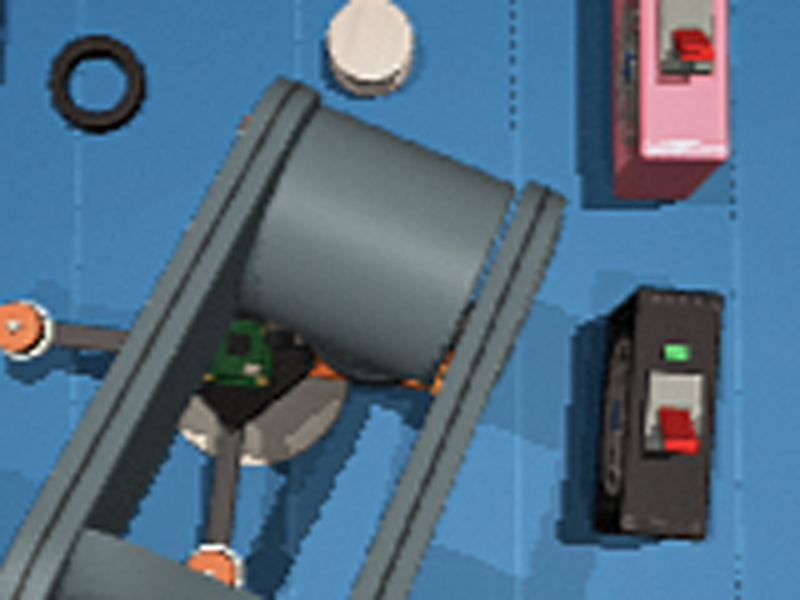

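The left motor is now at (18,327) and the bottom motor at (215,567). The finger is clear of load, so I'll compute the angle.

```bash
python3 -m handwheel '[[-1,-0.1,0.05,0,0],[-1,0,0,-0.6,0],[-1,0,0,-1,0],[-1,0,0,-1,0],[-1,0,0,-1,0],[-1,0,0,0,0]]'; python3 - <<'E'
from h import *
d=imaging.capture("top");h=np.array([.5604,-.0476])
for u,v,o in((18,327,180),(215,567,90)):
    p=ray(d,170+u/5,120+v/5,.139)[:2]-h
    print(np.linalg.norm(p),"orange",np.degrees(np.arctan2(p[1],p[0]))-o if o==180 else np.degrees(np.arctan2(p[1],p[0]))%360-360+90)
print(status.get_obs()["tcp_pos"])
E
```

```text
t: 5.1
tcp_pos: [0.5826, -0.1225, 0.2446]
ee_rot: [0.007, 0.0, 1.0, -0.003]
ft_force: [1.4, -0.3, 0.8]
gripper_width: -0.0001
gripper_force: 0.0
0.12290464992371303 orange -96.2129814094224
0.11940039580664578 orange -95.51830060128995
[ 0.58134126 -0.12206821  0.24083558]
```

```bash
python3 -m handwheel '[[-1,0.8,0,0,0],[-1,0.8,-0.6,0,0],[-1,0.8,-0.7,0,0],[-1,0.6,-0.9,0,0],[-1,0.2,-0.9,0,0],[-1,0,-0.95,0,0],[-1,0,0,0,0],[-1,0,0,0,0]]'; python3 - <<'E'
from h import *
import cv2
d=imaging.capture("top");print(status.get_obs()["tcp_pos"])
c=d["pixels"][120:240,170:330,::-1];cv2.imwrite("pics/crop4.png",cv2.resize(c,None,fx=5,fy=5,interpolation=cv2.INTER_CUBIC))
E
```

```text
t: 5.82
tcp_pos: [0.4511, -0.2827, 0.2339]
ee_rot: [-0.001, 0.002, 1.0, 0.001]
ft_force: [-0.1, 0.8, -0.2]
gripper_width: -0.0
gripper_force: 0.0
[ 0.45131122 -0.28127647  0.2339752 ]
```

View pics/crop4.png

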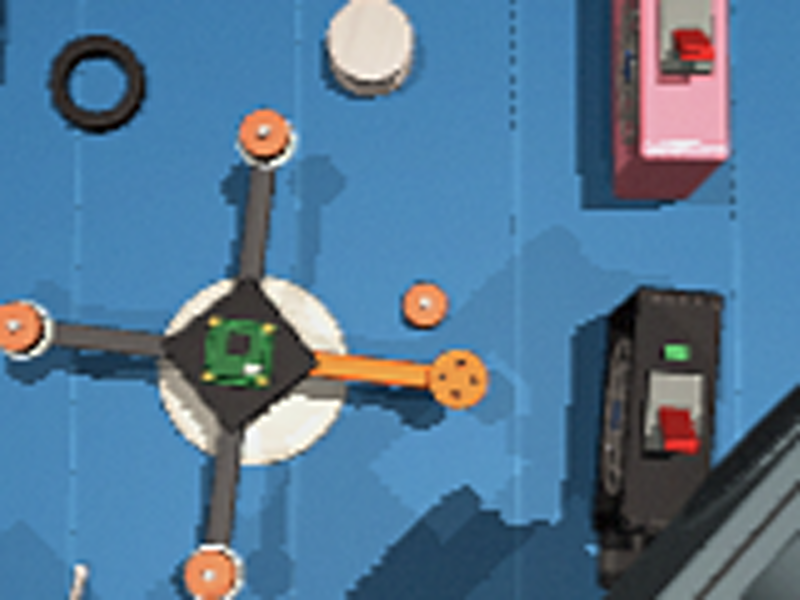

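The view is clear now. The orange tip is at (458,378), the top motor at (264,133), the bottom motor at (210,575), the left motor at (20,328), and the switch housing centre at about (676,411). The spare motor at (425,305) hasn't moved.

```bash
python3 - <<'E'
from h import *
d=imaging.capture("top");f=lambda u,v,z:ray(d,170+u/5,120+v/5,z)[:2]
t,a,b,l=f(458,378,.114),f(264,133,.139),f(210,575,.139),f(20,328,.139)
A=lambda p:np.degrees(np.arctan2(p[1],p[0]))
h=(a+b+t+l)/4;print("hub",h,(a+b)/2,(t+l)/2)
print("orange",A(t-l),A(a-b)-90)
for m in(np.array([.5282,-.2914]),f(676,411,.138)):print(m,A(m-h))
E
```

```text
hub [ 0.56050451 -0.04791068] [ 0.56040839 -0.04714219] [ 0.56060064 -0.04867917]
orange -95.86497759322533 -96.35201636551366
[ 0.5282 -0.2914] -97.557479223577
[ 0.5282192  -0.29093084] -97.56745272290688
```

Aim error is about 1.5°, or 6 mm, against the 22 mm limit. Now the switch: descend on the robot's side of the paddle and push along +x.

```bash
python3 -m handwheel '[[-1,0,-0.2,0.5,0],[-1,0,0,0.5,0],[-1,0,0,0.5,0],[-1,0,0,0.45,0],[-1,0,0,0,0]]'; python3 -m handwheel '[[-1,-0.3,0,0,0],[-1,-0.3,0,0,0],[-1,-0.3,0,0,0],[-1,-0.3,0,0,0],[-1,-0.3,0,0,0],[-1,-0.15,0,0,0],[-1,-0.1,0,0,0],[-1,0,0,0,0]]';python3 -m handwheel '[[-1,-0.1,0,0,0],[-1,0,0,0,0]]'
```

```text
t: 6.33
tcp_pos: [0.4503, -0.2856, 0.1534]
ee_rot: [-0.003, -0.001, 1.0, 0.003]
ft_force: [-0.6, 0.6, -0.2]
gripper_width: 0.0003
gripper_force: 0.0
t: 7.0
tcp_pos: [0.5233, -0.289, 0.1582]
ee_rot: [0.001, -0.0, 1.0, -0.0]
ft_force: [-0.7, 0.3, -0.4]
gripper_width: 0.0
gripper_force: 0.0
t: 7.17
tcp_pos: [0.526, -0.2889, 0.1574]
ee_rot: [0.0, 0.0, 1.0, 0.0]
ft_force: [-0.2, -0.4, 1.1]
gripper_width: 0.0004
gripper_force: 0.5
```

```bash
for i in 1; do python3 -m handwheel '[[-1,-0.1,0,0,0],[-1,0,0,0,0],[-1,0,0,0,0]]'; python3 -m handwheel '[[-1,-0.1,0,0,0],[-1,0,0,0,0],[-1,0,0,0,0]]'; done; python3 - <<'E'
from h import *
import cv2
d=imaging.capture("scene")
c=d["pixels"][150:240,170:290,::-1];cv2.imwrite("pics/crop5.png",cv2.resize(c,None,fx=6,fy=6,interpolation=cv2.INTER_CUBIC))
E
```

```text
t: 7.42
tcp_pos: [0.5283, -0.2889, 0.1571]
ee_rot: [-0.002, 0.0, 1.0, 0.001]
ft_force: [-5.3, 0.4, 2.2]
gripper_width: -0.0001
gripper_force: 3.2
t: 7.67
tcp_pos: [0.5287, -0.2889, 0.1569]
ee_rot: [-0.005, 0.0, 1.0, 0.001]
ft_force: [-18.1, -0.2, 8.2]
gripper_width: -0.0
gripper_force: 9.7
```

View pics/crop5.png

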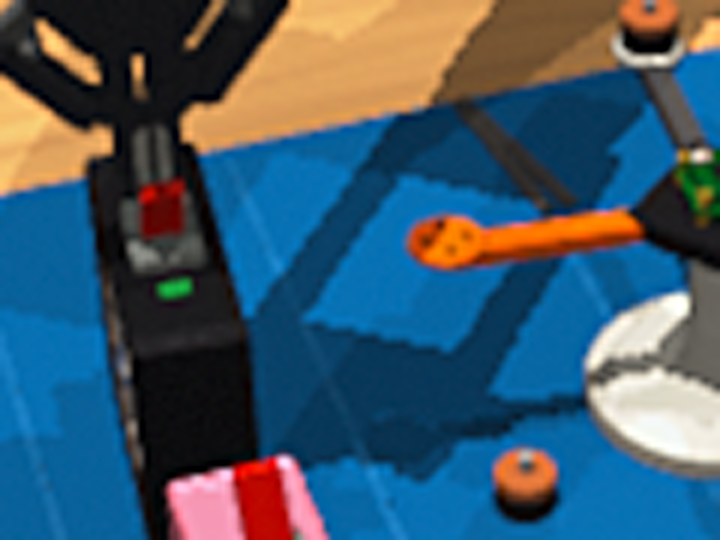

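The paddle at (162,208) now leans to the far side, and the rise to 18 N shows it's at its stop. I'll back off, lift clear, and check from above.

```bash
python3 -m handwheel '[[-1,0.4,0,0,0],[-1,0.6,0,0,0],[-1,0.6,0,-0.5,0],[-1,0.8,0,-0.8,0],[-1,0.8,0,-0.8,0],[-1,0.8,0,0,0],[-1,0.6,0,0,0],[-1,0,0,0,0]]'; python3 -m handwheel '[[-1,0,0,0,0],[-1,0,0,0,0],[-1,0,0,0,0],[-1,0,0,0,0]]'; python3 - <<'E'
from h import *
import cv2
d=imaging.capture("top")
c=d["pixels"][120:240,170:330,::-1];cv2.imwrite("pics/crop6.png",cv2.resize(c,None,fx=5,fy=5,interpolation=cv2.INTER_CUBIC))
E
```

```text
t: 8.38
tcp_pos: [0.352, -0.2887, 0.2371]
ee_rot: [-0.0, 0.001, 1.0, -0.0]
ft_force: [0.0, 0.4, -0.5]
gripper_width: 0.0002
gripper_force: 0.0
t: 8.72
tcp_pos: [0.3558, -0.289, 0.2359]
ee_rot: [0.0, -0.0, 1.0, 0.0]
ft_force: [-0.7, -1.0, -0.5]
gripper_width: -0.0
gripper_force: 0.0
```

View pics/crop6.png

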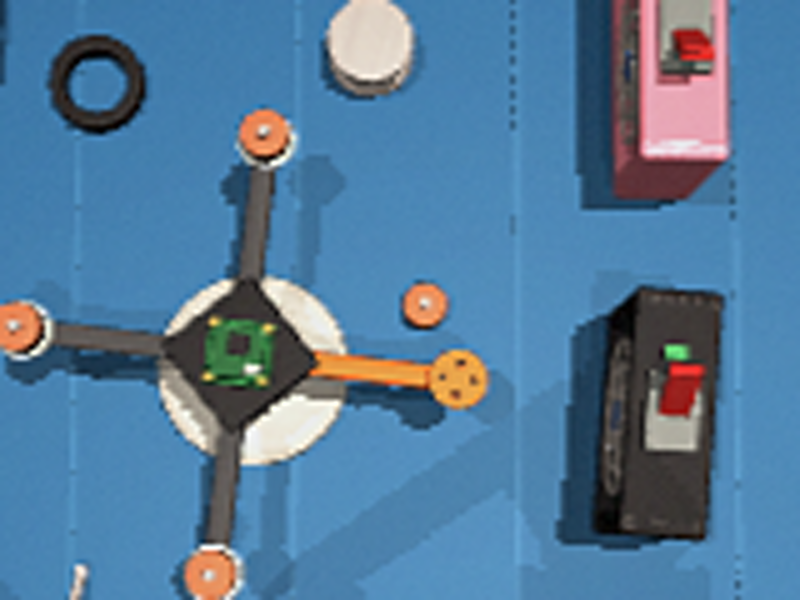

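The paddle (tip at about (686,372)) leans fully to the far side. The orange arm, with its tip at (458,378), still points at the extractor's middle, and the robot is clear of everything.

```bash
python3 -c "
from workcell import manip
print(manip.finish_job())"
```

```text
the job is handed in; nothing more can be done
None
```

I handed the job in at about 9 s of the 72 s allowed: the orange arm points at the black extractor's middle (about 6 mm off, limit 22 mm), the paddle switch is over at its far stop, and no loose thing was touched; the hand-in call gave no verdict.

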